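# Open the grinder hood and bring up the tool rest

### The job

Get the whetstone grinder ready for sharpening the cleaver blanks: push the counterweighted hood up by its red lip, past its balance point, so that it stays open by itself, then push the tool rest all the way in towards the stone until it meets its stop. Only push with the fingers: do not grip or force the hood, do not pick anything up, and leave the oilstone, the gauge block and the marker lying where they are.

Things in the scene. Friction and masses are not known exactly. Their poses are not given: they have to be found in the camera images.
- grinder: Green bench whetstone grinder bolted to the table. Origin on the table top under the middle of the stone; +x from its front (tool rest) to its back, +y its left, z up. Base x -255 to +120, y -75 to +85, 20 mm thick. Grey stone 200 mm diameter, 40 mm wide, axle along y 140 mm up. Green motor, 130 mm diameter about the axle line, y -66 to -221 mm; bearing pillar y +57 to +75 mm, 166 mm high.
- hood_hinge (a point): Middle of the stone's axle, 140 mm above the table. The hood turns about the grinder's y axis through this point. Its shell is 3 mm aluminium curved round the stone, 64 mm wide, 117 mm outer radius. Does not move.
- hood_lip (a point): Middle of the hood lip's red round edge (84 mm long along the grinder's y, 12 mm diameter), 150 mm from the hinge line; a 4 mm plate joins it radially to the shell. Moves with the hood on that circle. Hood down: 51 mm above and 141 mm in front of the hinge, with free air under it down to the tool rest (top 120 mm above the table); 27 mm free between red edge and shell.
- hood (a joint): Turn of the hood, rad: 0 = down over the front of the stone, 1.66 = fully open on its stop, lip behind the top of the stone. Two disc weights on arms behind the axle partly balance it: below about 0.88 rad it falls shut, beyond that it falls open by itself and stays. It takes 1 to 2 N at the lip. More than 35 N in all between fingers and hood counts as gripping or forcing it.
- rest_face (a point): Middle of the tool rest's flat near face, 94 mm above the table. The face looks to the grinder's -x, is 84 mm wide and reaches from 55 to 113 mm above the table; over it lies the rest's steel top, 70 mm deep, 90 mm wide, up to 120 mm. Moves with the rest.
- rest (a joint): Travel of the tool rest along the grinder's +x, m: 0 = fully drawn back (near face 233 mm in front of the axle), 0.060 = home against its stop, 3 mm short of the stone. It starts at 0 to 0.02, stays where it is left, and takes about 3 N to slide. While the hood is down, the rest runs into it at about 0.047 and cannot get home.
- oilstone: Loose oilstone, red-brown on dark grey, 150 x 50 x 25 mm, origin under its middle, long side along its x. Bystander.
- gauge: Loose grey steel angle gauge block with a slot, 28 x 45 x 24 mm, origin under its middle. Bystander.
- marker: Loose red marker pen, 143 x 18 x 20 mm, lying, origin under its middle, long side along its x. Bystander.

How it is judged (in metres and radians):
On the way, in this order (a step that is already met when the one before it is completed fails the run):
1. the hood has been pushed past its balance point, has fallen open and stays there with nothing touching it (value of joint hood above 1.55 rad and contact force between the fingers and hood below 0.2 N), for 0.3 s.
2. the tool rest has been pushed home to its stop (value of joint rest above 0.057 m), for 0.2 s.
At the end, for the whole second after the job is handed in: The hood stands open by itself (more than 1.55 rad), the tool rest is home within 3 mm of its stop, and oilstone, gauge block and marker lie within 30 mm of where they were (value of joint hood above 1.55 rad and value of joint rest above 0.057 m and distance of each of oilstone, gauge, marker from where it was at the start of the episode below 0.03 m); the robot touches nothing.
It fails at once if the hood is gripped or forced (more than 35 N in all between fingers and hood) (contact force between the fingers and hood above 35 N).
It fails at once if the oilstone, gauge block or marker is picked up or shoved away by more than 30 mm (not (distance of each of oilstone, gauge, marker from where it was at the start of the episode below 0.03 m)).
It also fails if it takes over 45 s, if anything falls off the work surface, if the arm or the gripper's body presses on something with over 40 N, if the wrist force passes 120 N, or if a joint passes its speed limit or range.

### The arm

A 6-joint arm with a two-finger parallel gripper is mounted at the origin on a cart in front of the work surface, level with it; the furniture and walls round the work are solid. World frame = base frame: x ahead of the robot, y to its left, z up, the work surface at z = 0. Lengths are in m, angles in degrees, forces in N, time in s.
With the tool pointing down it reaches from about 0.375 to 0.9 m from the base axis. Payload 3.1 kg.
Tool frame: the origin (TCP) lies at the very end of the fingers, on their centre line; the grasp point (between the pads) lies 19 mm behind it (grasp_offset is the distance from the TCP to the grasp point, in m); z points along the fingers, y is the direction in which the jaws open and shut (so a half turn about z gives the same grasp; the last joint's range is limited). The gripper opens to 87 mm and grips with 3 to 60 N. Pads are 19 mm wide; open, the fingers measure 117 mm over their backs; the gripper's body (75 mm by 190 mm) begins 51 mm behind the grasp point.
Start: joints at [-80.357, 30.224, 82.088, -0, 67.689, -10.227], TCP at [0.212, -0.588, 0.191] pointing down, gripper open.
Joint ranges: [-176.69, 176.69], [-43.24, 126.21], [12.49, 139.97], [-82, 262], [0, 151.66], [-163.58, 163.58]. Speed limits (degrees/s): [159.86, 159.86, 180, 180, 180, 180].

### API

Orientations are given as a 3x3 rotation matrix whose columns are the frame's x, y, z axes.
In Python, from rig import * gives the robot as it stands. The module is installed in compiled form; this text tells all that it offers.
- The arm moves only by the tool play_rows, never from a script. Its argument "plan" is a list that holds one entry, the list of rows, each a list of 7 numbers: the shift along the world's x, y, z each as a share of 5 cm, from -1 to 1, then the turn, a rotation vector about the world's x, y, z each as a share of pi rad, from -1 to 1, then the gripper's target within -1 to 1 (fully open at 1, half-way at 0, shut at -1). A call has 1 to 12 rows; each row shifts and turns the commanded pose from where the row before left it; what a row does not reach is not made up. A row lasts 1/10 s, in which the tool goes at most 50 mm and 8.59 degrees, less where a joint would pass 70% of its speed; a pose out of reach is approached as far as the arm can. A call with a number of a shift or a turn outside -1 to 1 is refused whole. A call with a gripper value outside its range is refused whole. The fingers move at their own pace and stop on an object; the grip force is fixed at half the most. Time passes only in rows, so rows that do not move let the fingers close. It gives the time, the measured TCP pose, the force and the opening at its end, in the units of the state.
- read_state(): the state, without advancing time (a new reading comes with each control period).
- capture(name): name is "side" or "top" or "wrist"; returns the picture (420x560x3 uint8, red, green, blue); there is no depth.
- camera_params(name): a dict with "intrinsics" (3x3 intrinsics, pixels), "k1" (the pictures are not rectified: a ray, as slopes to the right and down, at radius r is drawn at 1 + k1 r^2 times it, then the intrinsics apply), "R" (3x3) and "t" (3): a world point X has camera coordinates R X + t; the wrist camera has in their place "mount" (4x4, takes a point from camera to tool coordinates, whose origin is the TCP and whose axes are the flange's). Camera axes: x right, y down, z forward; pixel columns grow to the right and rows downward; lengths in m; the calibration is good to about 2 mm. A picture is of the moment at which its call begins: read the wrist's pose just before it. camera_params takes no time and is no camera call.
- hand_in(): hands the job in, once; it reports no verdict.
The state is a dict: "time_s": time; "joint_positions": joint angles; "qvel": joint speeds; "tau": joint torques, N m; "position": TCP position; "tcp_rot": TCP orientation; "force": force on the tool from outside, world axes, zero at the start; "moment": the same for the moment, N m; "opening": opening from 0.0 (shut) to 1.0 (fully open).
Only numpy, scipy, OpenCV 4.12 (cv2) and the standard library are available. Lean on these libraries where they do the work, as an engineer would, in place of code of your own. Each camera call takes 0.05 s, during which the arm holds its last target. There are 200 camera calls.

## Working session

There is one attempt and no reset: what is moved stays moved. The work goes in short steps, Python scripts to look and compute and a tool call to move; the robot and the scene stay as the last step left them, time stands still between calls to the robot, and variables do not carry over. Pictures are saved under pics/ and viewed, about 8 in all and at most 12, crops included, and the job is handed in when it is done.

Besides the shell and the picture viewer there is one more tool, called in YAML: its name, and indented under it one key for each argument. play_rows: Moves the arm, as the interface text tells. Its arguments: {"type":"object","properties":{"plan":{"type":"array"}},"required":["plan"]}

```bash
mkdir -p pics; python3 - <<'E'
from rig import *
import cv2,numpy as np
for n in("side","top"):
    im=capture(n); cv2.imwrite(f"pics/{n}0.png",im[:,:,::-1])
    p=camera_params(n); print(n,p["intrinsics"],p["k1"],np.round(p["R"],3),p["t"], "C",-np.array(p["R"]).T@p["t"])
s=read_state();print(s["time_s"],s["position"],s["tcp_rot"],s["force"])
E
```

```text
side [[459.04488703   0.         280.08152963]
 [  0.         459.04488703 217.90120357]
 [  0.           0.           1.        ]] -0.09516391081864826 [[-0.997 -0.072  0.017]
 [-0.058  0.625 -0.779]
 [ 0.045 -0.778 -0.627]] [0.62466    0.12058034 1.21317929] C [0.57483897 0.9130849  0.84402599]
top [[390.50509845   0.         279.907659  ]
 [  0.         390.50509845 210.85210341]
 [  0.           0.           1.        ]] 0.02654657033464619 [[-0.016 -1.     0.003]
 [-0.999  0.016 -0.047]
 [ 0.047 -0.004 -0.999]] [0.05029144 0.61391849 0.96010127] C [0.56935029 0.04413077 0.98747775]
0.1 [ 0.21235489 -0.58706144  0.19017423] [[ 9.40448550e-01  3.39935930e-01 -2.95524761e-04]
 [ 3.39935849e-01 -9.40446648e-01  1.92908290e-03]
 [ 3.77839321e-04 -1.91466268e-03 -9.99998096e-01]] [ 0.46411649  0.63606267 -0.51262034]
```

View pics/side0.png

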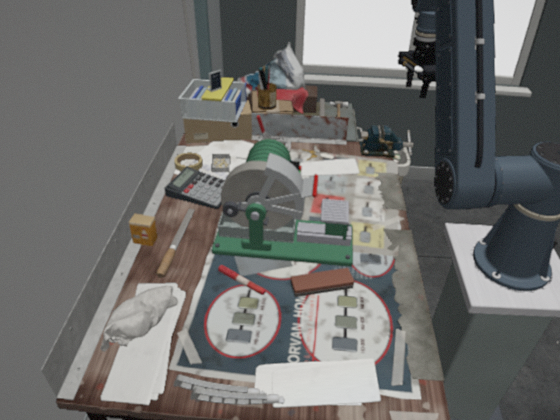

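View pics/top0.png

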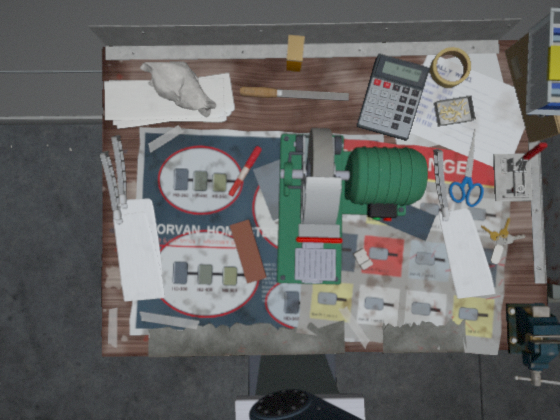

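Grinder at top image (280–345, 130–285), front towards the robot. The red lip is at about (319,240), the rest (316,265), the oilstone (247,250), the marker (245,170) and the gauge (362,260). I'll zoom in on both views.

```bash
python3 - <<'E'
import cv2
a=cv2.imread("pics/top0.png")[120:300,220:430]; cv2.imwrite("pics/topc.png",cv2.resize(a,None,fx=3.3333,fy=3.3333,interpolation=cv2.INTER_CUBIC))
a=cv2.imread("pics/side0.png")[130:280,200:380]; cv2.imwrite("pics/sidec.png",cv2.resize(a,None,fx=4,fy=4,interpolation=cv2.INTER_CUBIC))
E
```

```text
(no output)
```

View pics/topc.png

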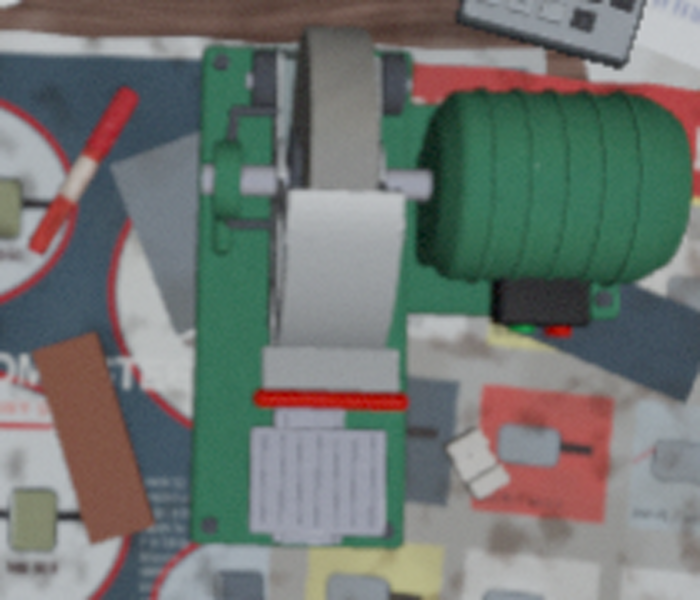

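View pics/sidec.png

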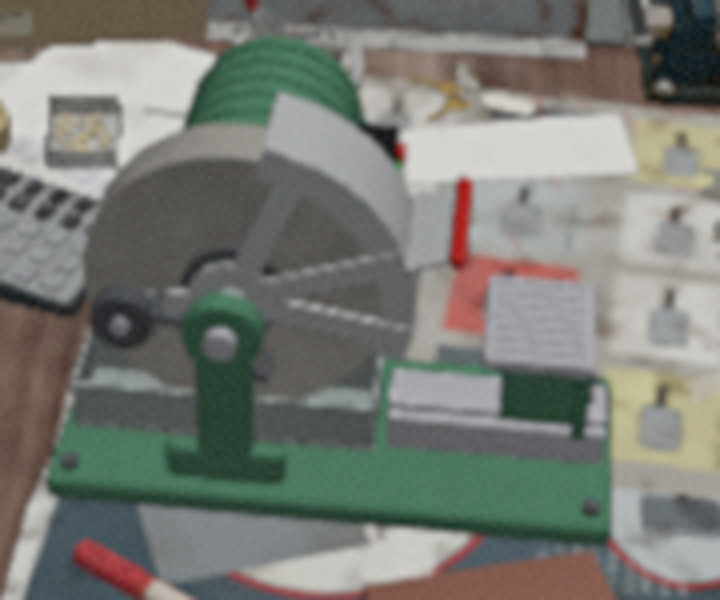

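Pixels read. In the top crop: lip ends at (260,398) and (404,402), rest front corners at (249,530) and (386,532). In the side crop: lip ends at (458,262) and (463,182), rest front corners at (594,368) and (591,280).

```bash
cat > h.py <<'E'
from rig import *
import numpy as np, cv2
def ray(n,uv):
    p=camera_params(n);K=np.array(p["intrinsics"]);R=np.array(p["R"])
    d=(np.array(uv)-K[:2,2])/K[0,0]; s=d.copy()
    for _ in range(20): s=d/(1+p["k1"]*(s@s))
    return -R.T@p["t"], R.T@np.r_[s,1]
def tri(a,b):
    c1,d1=ray("top",a);c2,d2=ray("side",b)
    l=np.linalg.lstsq(np.c_[d1,-d2],c2-c1,rcond=None)[0]
    p,q=c1+l[0]*d1,c2+l[1]*d2
    return (p+q)/2,np.linalg.norm(p-q)
def onz(n,uv,z):
    c,d=ray(n,uv);return c+d*(z-c[2])/d[2]
def T(x,y):return (220+(x+.5)/3.3333-.5,120+(y+.5)/3.3333-.5)
def S(x,y):return (200+(x+.5)/4-.5,130+(y+.5)/4-.5)
E
python3 - <<'E'
from h import *
np.set_printoptions(precision=4,suppress=True)
for n,a,b in [("lipL",(260,398),(458,262)),("lipR",(404,402),(463,182)),("restL",(249,530),(594,368)),("restR",(386,532),(591,280)),("restBL",(251,430),(488,362)),
  ("baseFL",(196,543),(608,515)),("baseBL",(205,46),(55,478)),("gauge",(478,462),(500,0))]:
    print(n,*tri(T(*a),S(*b)))
bs=[onz("top",T(*a),.02) for a in [(196,543),(205,46),(403,545)]]
print(bs); d=bs[1]-bs[0];print("yaw",np.degrees(np.arctan2(d[1],d[0])),np.linalg.norm(d))
for n,a,z in [("oil",(93,437),.025),("mark",(83,170),.02),("gauge",(478,462),.024)]:print(n,onz("top",T(*a),z))
for n in["top"]:
  l,r=onz(n,T(260,398),.191),onz(n,T(404,402),.191);print(l,r,"yaw",np.degrees(np.arctan2(l[0]-r[0],-(l[1]-r[1]))))
E
```

```text
lipL [0.5473 0.0057 0.1896] 0.0021516582329445073
lipR [ 0.5444 -0.0822  0.1899] 0.0003135467455658718
restL [0.4577 0.0112 0.1176] 0.0032395711280023953
restR [ 0.4556 -0.0793  0.1197] 0.002473500307053939
restBL [0.5239 0.0086 0.1154] 0.002660405465225489
baseFL [0.4386 0.0467 0.0254] 0.0005260771154500357
baseBL [0.8051 0.0338 0.0166] 0.0074538224069895355
gauge [ 0.5232 -0.1     0.3131] 0.012580749760557428
[array([0.4381, 0.0467, 0.02  ]), array([0.8081, 0.0339, 0.02  ]), array([ 0.4342, -0.1058,  0.02  ])]
yaw -1.9795513411752599 0.37018709224290036
oil [0.5175 0.1213 0.025 ]
mark [0.716  0.1266 0.02  ]
gauge [ 0.4945 -0.1618  0.024 ]
[0.5484 0.0058 0.191 ] [ 0.5445 -0.082   0.191 ] yaw 177.48563149189582
```

play_rows:
  plan:
    - [[0,0,1,0,0,-0.0406,-1],[0,0,1,0,0,-0.0406,-1],[0,0,1,0,0,-0.0406,-1],[0.45,0.85,0,0,0,0,-1],[0.45,0.85,0,0,0,0,-1],[0.45,0.85,0,0,0,0,-1],[0.45,0.85,0,0,0,0,-1],[0.45,0.85,0,0,0,0,-1],[0.45,0.85,0,0,0,0,-1],[0.45,0.85,0,0,0,0,-1],[0.45,0.85,0,0,0,0,-1],[0.45,0.85,0,0,0,0,-1]]

```text
time_s: 1.3
position: [0.4152, -0.2032, 0.3408]
tcp_rot: [[0.999, -0.036, -0.0], [-0.036, -0.999, 0.0], [-0.0, -0.0, -1.0]]
force: [1.3, -0.5, 0.2]
opening: 0.029
```

play_rows:
  plan:
    - [[0.3,0.67,-0.24,0,-0.0444,0,-1],[0.3,0.67,-0.24,0,-0.0444,0,-1],[0.3,0.67,-0.24,0,-0.0444,0,-1],[0.3,0.67,-0.24,0,-0.0444,0,-1],[0.3,0.67,-0.24,0,-0.0444,0,-1],[0,0,0,0,0,0,-1]]

```text
time_s: 1.9
position: [0.4839, -0.0406, 0.2819]
tcp_rot: [[0.796, -0.014, 0.605], [-0.033, -0.999, 0.02], [0.604, -0.035, -0.796]]
force: [-0.4, 0.1, 0.4]
opening: 0.008
```

```bash
python3 - <<'E'
from rig import *
import cv2
s=read_state();print(s["position"],s["joint_positions"],s["force"])
im=capture("side");cv2.imwrite("pics/side1.png",cv2.resize(im[20:270,180:460],None,fx=2.5,fy=2.4)[:,:,::-1])
E
```

```text
[ 0.48386496 -0.04061331  0.28193291] [-32.58637481  -0.1401194  123.78727163  41.55846866  31.07366089
  27.50266324] [-0.42913114  0.13558905  0.39302839]
```

View pics/side1.png

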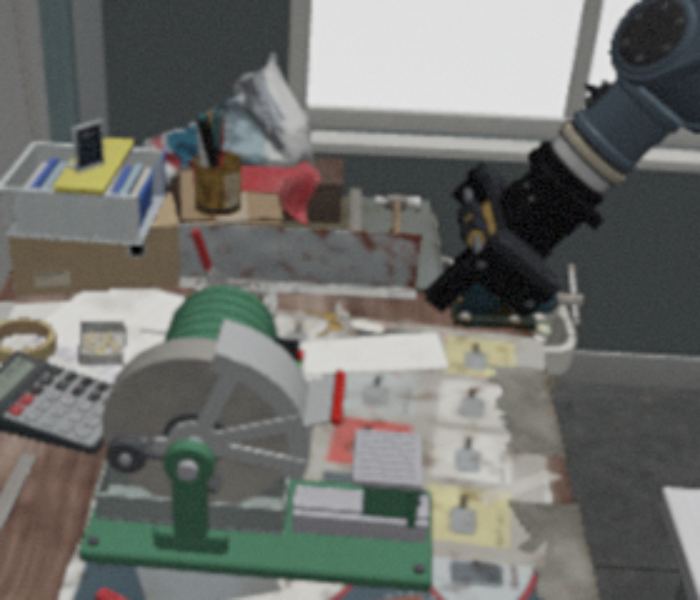

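The side view shows the shut fingers pitched about 37° above and in front of the lip, well clear. Next I go under the lip.

play_rows:
  plan:
    - [[0.18,0.02,-0.72,0,0,0,-1],[0.18,0.02,-0.72,0,0,0,-1],[0,0,0,0,0,0,-1],[0.24,0,-0.32,0,0,0,-1],[0.24,0,-0.32,0,0,0,-1],[0.24,0,-0.32,0,0,0,-1],[0,0,0,0,0,0,-1],[0,0,0,0,0,0,-1]]

```text
time_s: 2.75
position: [0.5433, -0.0435, 0.1781]
tcp_rot: [[0.787, -0.013, 0.617], [-0.029, -0.999, 0.016], [0.616, -0.031, -0.787]]
force: [-0.0, -0.0, 0.6]
opening: 0.005
```

```bash
python3 - <<'E'
from rig import *
import cv2
s=read_state();print(s["position"],s["joint_positions"],s["force"])
im=capture("side");cv2.imwrite("pics/side2.png",cv2.resize(im[100:270,200:420],None,fx=3.5,fy=3.5)[:,:,::-1])
E
```

```text
[ 0.54325158 -0.04351587  0.17813994] [-27.43979346  18.96499935 126.33579888  89.21569362  17.39342377
 -19.83940948] [-0.04837107 -0.00879627  0.62676525]
```

View pics/side2.png

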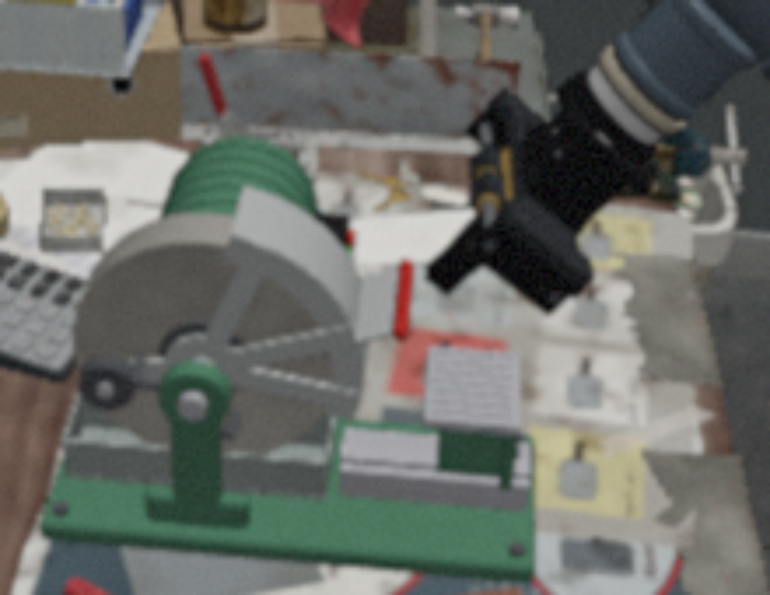

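The side view shows the fingertip at about (437,283) in the crop, apparently some 20 mm in front of the lip (405,300). I'll check that against the reported TCP.

```bash
python3 - <<'E'
from h import *
s=read_state();print(s["time_s"],s["position"],s["joint_positions"],s["qvel"])
def proj(n,X):
    p=camera_params(n);c=np.array(p["R"])@X+p["t"];q=c[:2]/c[2];q=q*(1+p["k1"]*(q@q));return np.array(p["intrinsics"])[:2,:2]@q+np.array(p["intrinsics"])[:2,2]
for X in [s["position"],[.546,-.038,.191],[.5473,.0057,.19]]: print((proj("side",np.array(X))-[200,100])*3.5)
im=capture("side");cv2.imwrite("pics/side3.png",cv2.resize(im[150:240,260:380],None,fx=5,fy=5)[:,:,::-1])
E
```

```text
2.8 [ 0.54279344 -0.0433739   0.17828799] [-27.43982562  18.91713579 126.39458099  89.28518742  17.37802041
 -19.92148617] [-0.0395588  -0.69217476  1.08974115  1.54485562 -0.37840335 -1.48773843]
[404.11708995 306.14443809]
[400.69351685 295.62425793]
[397.90977663 332.41942671]
```

View pics/side3.png

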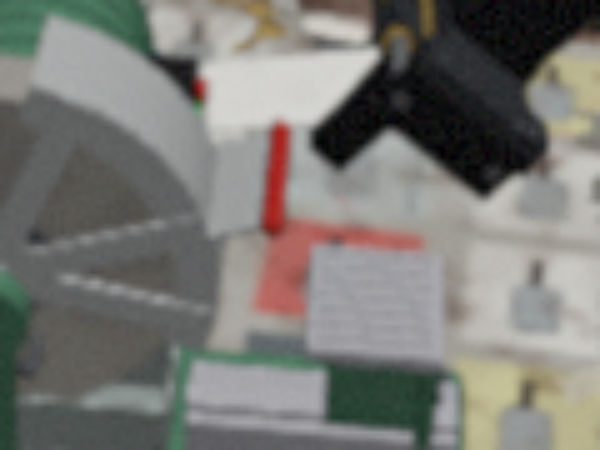

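The seen tip (332,150 in this crop, full picture about (326,180)) is about 10 px from the projected TCP (315,187). I'll triangulate the tip with the top view.

```bash
python3 - <<'E'
from h import *
def proj(n,X):
    p=camera_params(n);c=np.array(p["R"])@X+p["t"];q=c[:2]/c[2];q=q*(1+p["k1"]*(q@q));return np.array(p["intrinsics"])[:2,:2]@q+np.array(p["intrinsics"])[:2,2]
print("side1",proj("side",np.array([.4839,-.0406,.2819])),"seen 354,145")
s=read_state();print(s["position"],"top",proj("top",s["position"]),(proj("top",s["position"])-[250,190])*5)
im=capture("top");cv2.imwrite("pics/top3.png",cv2.resize(im[190:300,250:390],None,fx=5,fy=5)[:,:,::-1])
E
```

```text
side1 [342.92186866 153.91259126] seen 354,145
[ 0.5424596  -0.04326621  0.17832094] top [321.13167221 241.3908149 ] [355.65836107 256.95407448]
```

View pics/top3.png

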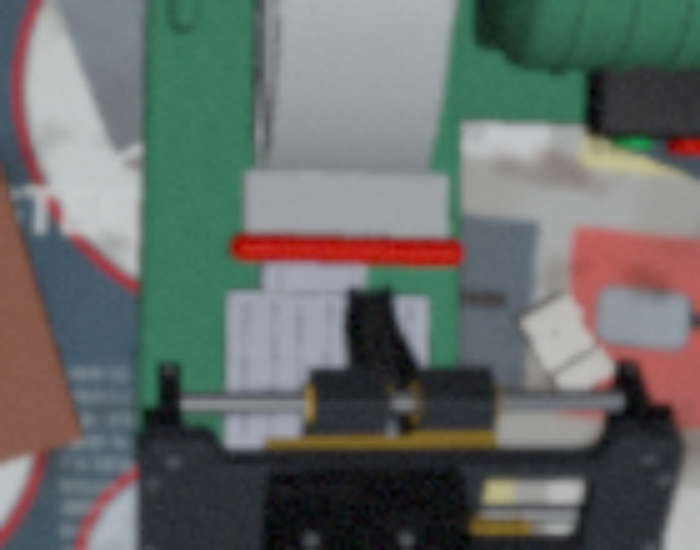

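```bash
python3 - <<'E'
from h import *
s=read_state();R=np.array(s["tcp_rot"]);
p,e=tri((250+(371)/5,190+293/5),(260+332/5,150+150/5));print(p,e,"in tool",R.T@(p-s["position"]),s["opening"])
E
```

```text
[ 0.52276818 -0.0465869   0.20046053] 0.011781886901992984 in tool [-0.00148847  0.00300057 -0.02955169] 0.007872877977837952
```

The tip is consistently about 30 mm short of the reported TCP along the tool axis in both views, so I'll use the seen tip. I back off normal to the finger, then go in under the lip.

play_rows:
  plan:
    - [[-0.18,0.06,-0.15,0,0,0,-1],[0,0.06,0,0,0,0,-1],[0.15,0,-0.19,0,0,0,-1],[0.15,0,-0.19,0,0,0,-1],[0.15,0,-0.19,0,0,0,-1],[0,0,0,0,0,0,-1],[0,0,0,0,0,0,-1],[0,0,0,0,0,0,-1]]

```text
time_s: 3.7
position: [0.5551, -0.0366, 0.1414]
tcp_rot: [[0.788, -0.013, 0.615], [-0.03, -0.999, 0.016], [0.615, -0.031, -0.788]]
force: [0.7, -0.1, 0.2]
opening: 0.004
```

```bash
python3 - <<'E'
from h import *
s=read_state();print(s["position"],s["joint_positions"],s["force"])
im=capture("side")[150:240,260:380];cv2.imwrite("pics/side4.png",cv2.resize(im,None,fx=5,fy=5)[:,:,::-1])
E
```

```text
[ 0.55514706 -0.03663717  0.14135897] [-25.38777489  25.14522559 126.95423693 112.6436396   17.57731952
 -42.53606909] [ 0.70034226 -0.14778542  0.15685903]
```

View pics/side4.png

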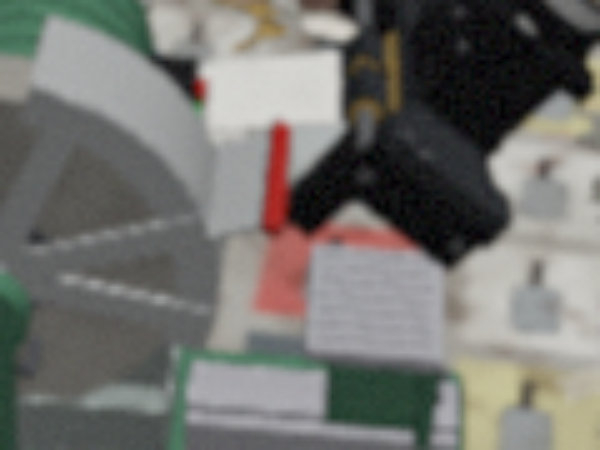

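The tip is now hidden behind and under the lip around (290,215), with no contact force. I push up along the lip's arc.

play_rows:
  plan:
    - [[0.08,0,0.06,0,0,0,-1],[0.1,0,0.14,0,0,0,-1],[0.11,0,0.24,0,0,0,-1],[0.11,0,0.22,0,0,0,-1],[0.15,0,0.21,0,0,0,-1],[0.15,0,0.21,0,0,0,-1],[0,0,0,0,0,0,-1]]

```text
time_s: 4.45
position: [0.5916, -0.0373, 0.1969]
tcp_rot: [[0.786, -0.013, 0.618], [-0.028, -0.999, 0.015], [0.617, -0.029, -0.786]]
force: [-0.0, -0.1, -0.2]
opening: 0.002
```

```bash
python3 - <<'E'
from h import *
s=read_state();print(s["position"],s["tcp_rot"],s["joint_positions"],s["force"])
im=capture("side")[120:240,240:400];cv2.imwrite("pics/side5.png",cv2.resize(im,None,fx=4,fy=4)[:,:,::-1])
E
```

```text
[ 0.59160149 -0.03727882  0.19687749] [[ 0.78613615 -0.01252557  0.61792643]
 [-0.02780934 -0.9994989   0.01511933]
 [ 0.6174274  -0.02906998 -0.78609054]] [-23.0317952   19.160295   118.9788193   67.58560887  16.05544448
   6.27125554] [-0.00412349 -0.12296756 -0.17373615]
```

View pics/side5.png

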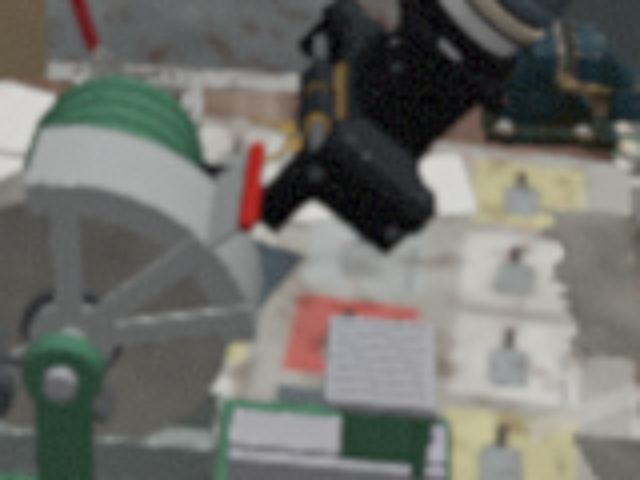

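The hood is rising, with the lip now at (253,185) in the crop. I continue along the arc.

play_rows:
  plan:
    - [[0.19,0,0.19,0,0,0,-1],[0.19,0,0.19,0,0,0,-1],[0.21,0,0.15,0,0,0,-1],[0.21,0,0.15,0,0,0,-1],[0.24,0,0.11,0,0,0,-1],[0.24,0,0.11,0,0,0,-1],[0.25,0,0.07,0,0,0,-1],[0.25,0,0.07,0,0,0,-1],[0.25,0,0.04,0,0,0,-1],[0,0,0,0,0,0,-1],[0,0,0,0,0,0,-1]]

```text
time_s: 5.6
position: [0.6907, -0.0363, 0.2474]
tcp_rot: [[0.79, -0.013, 0.613], [-0.03, -0.999, 0.018], [0.612, -0.032, -0.79]]
force: [-0.2, 0.8, -0.2]
opening: 0.003
```

```bash
python3 - <<'E'
from h import *
s=read_state();print(s["position"],s["joint_positions"],s["force"])
im=capture("side")[90:240,200:400];cv2.imwrite("pics/side6.png",cv2.resize(im,None,fx=3.5,fy=3.5)[:,:,::-1])
E
```

```text
[ 0.69065631 -0.03634307  0.24744074] [-18.19936568  20.75549768 102.55132155  31.24195858  23.67737878
  48.0640627 ] [-0.23672156  0.81448396 -0.23176488]
```

View pics/side6.png

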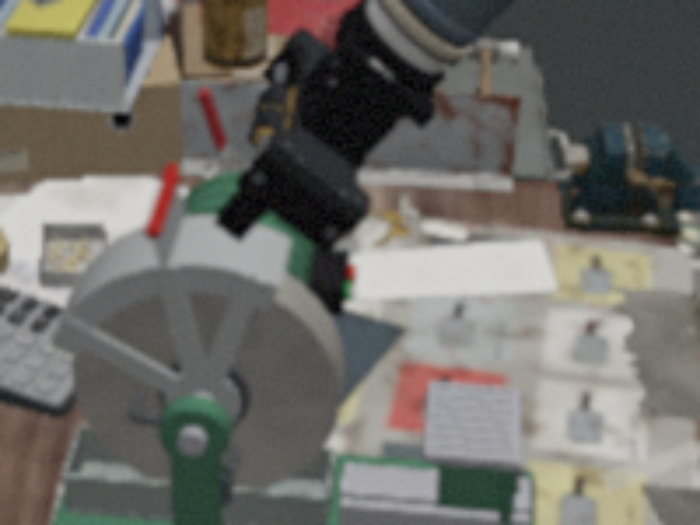

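The hood has fallen fully open (lip at (163,200), behind the top), and the finger is off it. I retreat, straighten the tool to point down, and go in front of the rest.

play_rows:
  plan:
    - [[-0.5,0,0.6,0,0,0,-1],[-0.6,0,0.8,0,0,0,-1],[-0.6,0,0.8,0,0,0,-1],[-0.7,0,-0.2,0,0.0423,0,-1],[-0.7,0,-0.2,0,0.0423,0,-1],[-0.7,0,-0.2,0,0.0423,0,-1],[-0.7,0,-0.2,0,0.0423,0,-1],[-0.7,0,-0.2,0,0.0423,0,-1],[0,0,0,0,0,0,-1],[0,0,0,0,0,0,-1]]

```text
time_s: 6.65
position: [0.4321, -0.0364, 0.3083]
tcp_rot: [[1.0, -0.03, -0.0], [-0.03, -0.999, 0.018], [-0.001, -0.018, -1.0]]
force: [-0.4, -0.5, -0.2]
opening: 0.008
```

play_rows:
  plan:
    - [[-0.24,0.04,0,0,0,0,-1],[0,0,-0.8,0,0,0,-1],[0,0,-0.8,0,0,0,-1],[0,0,-0.8,0,0,0,-1],[0,0,-0.8,0,0,0,-1],[0,0,-0.8,0,0,0,-1],[0,0,-0.8,0,0,0,-1],[0,0,0,0,0,0,-1],[0,0,0,0,0,0,-1]]

```text
time_s: 7.55
position: [0.4195, -0.0347, 0.0691]
tcp_rot: [[1.0, -0.03, -0.003], [-0.03, -0.999, 0.017], [-0.003, -0.017, -1.0]]
force: [-0.1, 0.6, -0.0]
opening: -0.001
```

play_rows:
  plan:
    - [[0.3,-0.01,0,0,0,0,-1],[0.2,-0.01,0,0,0,0,-1],[0.2,0,0,0,0,0,-1],[0.2,-0.01,0,0,0,0,-1],[0.2,0,0,0,0,0,-1],[0.2,-0.01,0,0,0,0,-1]]

```text
time_s: 8.15
position: [0.4853, -0.0366, 0.069]
tcp_rot: [[1.0, -0.03, -0.002], [-0.03, -0.999, 0.017], [-0.003, -0.017, -1.0]]
force: [-2.7, -0.5, 3.2]
opening: 0.008
```

play_rows:
  plan:
    - [[0.12,0,0,0,0,0,-1],[0.1,0,0,0,0,0,-1],[0.06,0,0,0,0,0,-1],[0.06,0,0,0,0,0,-1],[0,0,0,0,0,0,-1]]

```text
time_s: 8.65
position: [0.5024, -0.0369, 0.0685]
tcp_rot: [[1.0, -0.03, -0.001], [-0.03, -0.999, 0.016], [-0.002, -0.016, -1.0]]
force: [-2.1, -0.8, 0.4]
opening: 0.006
```

Only sliding friction so far. I creep on until the stop shows up as a force.

play_rows:
  plan:
    - [[0.05,0,0,0,0,0,-1],[0.05,0,0,0,0,0,-1],[0.05,0,0,0,0,0,-1],[0,0,0,0,0,0,-1]]

```text
time_s: 9.05
position: [0.5022, -0.036, 0.068]
tcp_rot: [[0.999, -0.029, -0.017], [-0.028, -0.999, 0.018], [-0.017, -0.018, -1.0]]
force: [-13.0, -3.7, 7.0]
opening: 0.007
```

The position is stuck at 0.502 and the force has risen to 13 N: this is the stop (expected about 0.504). I back off, rise and check.

play_rows:
  plan:
    - [[-0.4,0,0,0,0,0,-1],[-0.6,0,0,0,0,0,-1],[-0.4,0,0,0,0,0,-1],[0,0,0.8,0,0,0,-1],[0,0,0.8,0,0,0,-1],[0,0,0.8,0,0,0,-1],[0,0,0.8,0,0,0,-1],[0,-0.8,0.6,0,0,0,-1],[0,-0.8,0.4,0,0,0,-1],[0,-0.8,0,0,0,0,-1],[0,0,0,0,0,0,-1],[0,0,0,0,0,0,-1]]

```text
time_s: 10.25
position: [0.4396, -0.1572, 0.2787]
tcp_rot: [[0.999, -0.032, -0.001], [-0.032, -0.999, 0.017], [-0.002, -0.017, -1.0]]
force: [1.0, 0.7, 0.1]
opening: 0.005
```

```bash
python3 - <<'E'
from h import *
s=read_state();print(s["position"],s["force"],s["time_s"])
a=capture("side")[130:300,200:370];b=capture("top")[120:300,220:430]
cv2.imwrite("pics/t_end.png",b[:,:,::-1])
a=cv2.resize(a,(400,400),interpolation=cv2.INTER_CUBIC);b=cv2.resize(b,(400,343),interpolation=cv2.INTER_CUBIC)
c=np.zeros((400,800,3),np.uint8);c[:,:400]=a;c[:343,400:]=b
cv2.imwrite("pics/end.png",c[:,:,::-1])
E
```

```text
[ 0.43962121 -0.15723099  0.27868106] [1.01101923 0.68405277 0.12524151] 10.25
```

View pics/end.png

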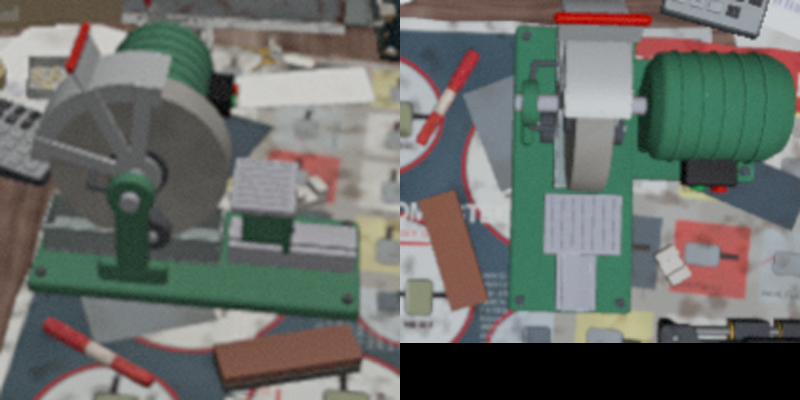

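The hood is open and the rest is up against the stone. Its front edge moved about 26 px, which is about 58 mm. The oilstone, gauge block and marker are in the same places as before.

```bash
python3 -c "
from rig import *
print(hand_in())"
```

```text
the job is handed in; nothing more can be done
None
```

The hood stands open by itself and the tool rest is home against its stop; I've handed the job in at about 10 s of the 45 s allowed. No verdict came back.

- **Hood:** I pushed it up by the lip with the shut fingers, past its balance point, and it fell open. The readings between pushes stayed under about 1 N. The last pictures show the lip behind the top of the stone; I did not measure the angle itself.
- **Tool rest:** I pushed it in with 2–3 N until the tool stuck at x = 0.502 m and the force rose to 13 N. I had expected the stop at about 0.504 m. The top view puts its travel at about 58 mm. I measured its start at only roughly 3 mm, so that agrees with home.
- **Loose things:** The oilstone, gauge block and marker look unmoved in the last pictures, judged by eye. The robot stands clear of everything.

**One check disagreed:** with the fingers shut, both cameras showed the fingertips about 30 mm short of the reported TCP along the tool axis. I relied on the pictures when going under the lip, and the push worked. I did not find the cause.

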